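# Load the pantry carousel and hold its index plunger out

### The job

Stand the tall press-button pepper grinder upright in the empty steel holder cup on the pantry carousel, lowering it to the bottom of the cup before letting go. Then take the carousel's sprung index plunger by its knob, pull it straight up as far as it goes so that its pin is clear of the hole in the tray, and finish still gripping the knob and holding it up there (do not let it go), so that I can turn the tray. Leave the cans, salt shaker, bowl, stopper and clip where they are.

Things in the scene. Friction and masses are not known exactly. Their poses are not given: they have to be found in the camera images.
- grinder: press-button pepper grinder, about 0.3 kg, standing on the shelf: steel cylinder 44 mm in diameter to 172 mm height, black collar 36 mm wide to 182 mm, steel button 22 mm wide to 190 mm (fixed). Origin at the centre of its underside, z up. Grip the steel body from above, TCP 140 to 160 mm over the underside, so that the gripper's body clears the button
- carousel: fixed, locked carousel: wooden tray 260 mm in diameter, top 30 mm above the shelf. At its -x side a grey metal bracket (to 180 mm from the centre, 50 mm wide, top 62 mm above the shelf) carries the upright plunger at x = -115, y = 0 mm; holder cup at x = 45, y = 62, a soup can near x = 45, y = -62 mm. Origin on the shelf under the tray's centre, z up; x and y turn with its yaw
- cup_floor (a point): centre of the inner floor of the holder cup, an open steel cup fixed on the tray: inner floor 34 mm above the shelf, bore 52 mm in diameter, flaring to 62 mm inside over the top 10 mm, rim 90 mm above the shelf. z up
- pull_knob (a point): black plastic knob at the top of the plunger: plain upright cylinder 26 mm in diameter, 30 mm high; this point is the centre of its underside, z up. Plunger seated, it is 80 mm above the shelf; the fixed steel neck (20 mm wide) under it ends at 76 mm. It rises with the plunger and may be gripped from any side
- plunger (a joint): lift of the sprung index plunger in m: 0 = pin seated 10 mm deep in the tray's hole, 0.018 = pulled straight up to its stop; the pin is clear of the hole above 0.010. The spring pulls it back down with 5 N at 0 rising to about 11 N at 0.018
- can_tray: closed soup can, 66 mm in diameter, 100 mm high, standing on the tray; origin at the centre of its underside; leave it alone
- can_shelf: closed soup can, 66 mm in diameter, 100 mm high, standing on the shelf; origin at the centre of its underside; leave it alone
- salt_shaker: squat steel salt shaker, 44 mm in diameter, 84 mm high, domed top; origin at the centre of its underside; leave it alone
- pinch_bowl: small silicone bowl, 80 mm across the rim, 35 mm high; origin at the centre of its underside; leave it alone
- stopper: glass cruet stopper standing on its 36 mm head, 44 mm high; origin at the centre of its underside; leave it alone
- clip: white plastic bag clip lying flat, 75 x 14 mm, 16 mm high; origin at the centre of its underside; leave it alone

How it is judged:
On the way, in this order (a step that is already met when the one before it is completed fails the run):
1. the grinder is upright at the bottom of the holder cup (within 10 mm), still in the fingers (horizontal distance between grinder and cup_floor below 0.01 m and z of grinder in the frame of cup_floor between -0.004 and 0.01 m and angle between grinder's own z axis and vertical below 0.08 rad and contact force between the fingers and grinder above 0.5 N), for 0.05 s.
2. the grinder stands in the cup, let go (horizontal distance between grinder and cup_floor below 0.01 m and z of grinder in the frame of cup_floor between -0.004 and 0.006 m and angle between grinder's own z axis and vertical below 0.08 rad and contact force between the fingers and grinder below 0.1 N), for 0.2 s.
3. the fingers hold the plunger pulled up clear of its hole (horizontal distance between grinder and cup_floor below 0.01 m and z of grinder in the frame of cup_floor between -0.004 and 0.006 m and angle between grinder's own z axis and vertical below 0.08 rad and value of joint plunger above 0.015 m and contact force between the fingers and plunger above 2 N), for 0.2 s.
At the end, for the whole second after the job is handed in: Grinder untouched and upright (0.08 rad) in the holder cup, underside within 6 mm of the cup floor and 10 mm of its centre; plunger up more than 15 of its 18 mm, held by the fingers alone (over 2 N on the knob); each bystander within 30 mm of its start (all of step 3 and contact force between each of the fingers, plunger and grinder below 0.1 N and contact force between plunger and can_tray below 0.1 N and contact force between plunger and can_shelf below 0.1 N and contact force between plunger and salt_shaker below 0.1 N and contact force between plunger and pinch_bowl below 0.1 N and contact force between plunger and stopper below 0.1 N and contact force between plunger and clip below 0.1 N and distance of each of can_tray, can_shelf, salt_shaker, pinch_bowl, stopper, clip from where it was at the start of the episode below 0.03 m); the arm keeps its last pose, push and grip.
It fails at once if a soup can is pushed away or knocked over (distance of any of can_tray, can_shelf from where it was at the start of the episode above 0.03 m or angle between any of can_tray, can_shelf's own z axis and vertical above 0.5 rad).
It fails at once if the salt shaker or the bowl is pushed away or knocked over (distance of any of salt_shaker, pinch_bowl from where it was at the start of the episode above 0.03 m or angle between any of salt_shaker, pinch_bowl's own z axis and vertical above 0.5 rad).
It fails at once if the stopper or the clip is pushed away or knocked over (distance of any of stopper, clip from where it was at the start of the episode above 0.03 m or angle between any of stopper, clip's own z axis and vertical above 0.5 rad).
It also fails if it takes over 45 s, if anything falls off the work surface, if the arm or the gripper's body presses on something with over 40 N, if the wrist force passes 120 N, or if a joint passes its speed limit or range.

### The arm

A 7-joint arm with a two-finger parallel gripper is mounted at the origin on the work surface. World frame = base frame: x ahead of the robot, y to its left, z up, the work surface at z = 0. Lengths are in m, angles in rad, forces in N, time in s.
With the tool pointing down it reaches from about 0.425 to 1.025 m from the base axis. Payload 3.6 kg.
Tool frame: the origin (TCP) lies between the finger pads, 19 mm behind the fingertips; this is the grasp point; z points along the fingers, y is the direction in which the jaws open and shut (so a half turn about z gives the same grasp; the last joint's range is limited). The gripper opens to 85 mm and grips with 20 to 120 N. Pads are 22 mm wide; open, the fingers measure 114 mm over their backs; the gripper's body (76 mm by 85 mm) begins 54 mm behind the grasp point. The pads swing forward as they close: fully open they stand 13 mm farther back than shut.
Start: joints at [-1.387, 0.591, 0.048, 1.609, -0.033, 0.943, -0.034], TCP at [0.198, 0.697, 0.25] pointing down, gripper open.
Joint ranges: [-2.69, 2.69], [-0.47, 2.24], [-1.27, 1.36], [0.19, 2.51], [-1.53, 4.68], [0.08, 2.07], [-3.09, 3.09]. Speed limits (rad/s): [2.57, 2.57, 3.14, 3.14, 3.14, 3.14, 3.14].

### API

Orientations are given as a unit quaternion [x, y, z, w].
In Python, from cell import arm gives the robot as it stands.
- The arm moves only by the tool drive_tool, never from a script. Its argument "increments" is a list of rows, each a list of 7 numbers: the closure, from 0 (fully open) to 1 (shut), then the shift along the tool's x, y, z in m, then the turn, a rotation vector about the tool's x, y, z in degrees. In form: [[hand, tx, ty, tz, rx, ry, rz], ...]. A call has 1 to 8 rows; each row shifts and turns the pose as measured when the row begins, along the tool's axes as they then stand; what a row does not reach is not made up. A row lasts 1/10 s, in which the tool goes at most 50 mm and 8.59 degrees, less where a joint would pass 70% of its speed; a pose out of reach is approached as far as the arm can. A call is refused whole if a number of a shift passes 0.05 or a number of a turn 8.59, either way. A call with a gripper value outside its range is refused whole. The fingers move at their own pace and stop on an object; "force" is the grip in N (left out, the last holds). Time passes only in rows, so rows that do not move let the fingers close. It gives the time, the measured TCP pose, the force and the opening at its end, in the units of the state.
- arm.observe(): the state, without advancing time (a new reading comes with each control period).
- arm.capture(name): name is "side" or "top"; returns a dict with "frame" (480x640x3 uint8, red, green, blue), "intrinsics" (3x3 intrinsics, pixels), "dist" ([k1, k2, p1, p2, k3] as OpenCV has them; the pictures are not rectified), "eye" and "attitude" of the camera in the world. Camera axes: x right, y up, looking along -z (the intrinsics and any distortion apply to the point x, -y, -z); pixel columns grow to the right and rows downward; lengths in m; the calibration is good to about 2 mm. A picture is of the moment at which its call begins. There is no depth.
- arm.sign_off(): hands the job in, once; it reports no verdict.
Trained networks look in the newest picture that a camera, given by its name, has taken for a name from the list of things; names that differ only in an ending like _2 or _b are one class to them, and where a whole thing is asked for, a point or a joint stands for the part that bears it (a point fixed in the world has none). Each returns a list of dicts, best first, with "p" (0 to 1); they miss things now and then, are a little off and sometimes report something else, mostly with a low value. They report only what shows in the picture. A call takes as long as a camera call.
- arm.boxes_of(camera, label): "bbox" ([centre column, centre row, width, height] in pixels, round what is visible of it).
- arm.spot_point(camera, label): "centre" ([column, row] in pixels: a listed point, or the origin of a listed thing).
The state is a dict: "clock": time; "joint_positions": joint angles; "qvel": joint speeds; "joint_efforts": joint torques, N m; "ee_pos": TCP position; "tcp_rot": TCP orientation; "wrist_force": force on the tool from outside, world axes, zero at the start; "moment": the same for the moment, N m; "grip_width": finger opening in m.
Only numpy, scipy, OpenCV 4.12 (cv2) and the standard library are available. Lean on these libraries where they do the work, as an engineer would, in place of code of your own. Each camera call takes 0.05 s, during which the arm holds its last target.

## Working session

There is one attempt and no reset: what is moved stays moved. The work goes in short steps, Python scripts to look and compute and a tool call to move; the robot and the scene stay as the last step left them, time stands still between calls to the robot, and variables do not carry over. Pictures are saved under pics/ and viewed, and the job is handed in when it is done.

Besides the shell and the picture viewer there is one more tool, called after "Call:" by a JSON object that holds its "api" and its "payload". drive_tool: Moves the arm, as the interface text tells. Its arguments: {"type":"object","properties":{"increments":{"type":"array","items":{"type":"array","items":{"type":"number"}}},"force":{"type":"number"}},"required":["increments"]}

```bash
ls; mkdir -p pics; python3 - <<'E'
from cell import arm
import cv2
s=arm.observe(); print(s)
for c in ("side","top"):
    d=arm.capture(c); cv2.imwrite(f"pics/{c}0.png",d["frame"][:,:,::-1])
    print(c,d["intrinsics"],d["dist"],d["eye"],d["attitude"])
    for l in ("grinder","cup_floor","pull_knob","carousel","can_tray","can_shelf","salt_shaker","pinch_bowl","stopper","clip"):
        print(l,[(round(b["p"],2),[round(x) for x in b["bbox"]]) for b in arm.boxes_of(c,l)[:2]],[(round(b["p"],2),[round(x,1) for x in b["centre"]]) for b in arm.spot_point(c,l)[:2]])
E
```

```text
pics
{'clock': 0.0, 'joint_positions': array([-1.38748812,  0.59210744,  0.04828062,  1.60986717, -0.03331465,
        0.94269842, -0.03369674]), 'qvel': array([-1.39763595e-04, -1.22385403e-03,  1.40003954e-03, -5.98512613e-04,
       -8.30695584e-04,  9.91129163e-04,  8.50321689e-05]), 'joint_efforts': array([ 1.35838768e-04, -5.48705256e+01,  1.54647566e+00, -1.98128968e+01,
        9.28632100e-03,  8.51246004e-03, -9.92638292e-06]), 'ee_pos': array([0.19788985, 0.69662993, 0.24883203]), 'tcp_rot': array([ 1.37918032e-01,  9.90442993e-01, -1.13310182e-03, -1.04625230e-04]), 'wrist_force': array([-0.46250328, -0.0027356 ,  0.04325216]), 'moment': array([-0.00515214, -0.00509718, -0.00567617]), 'grip_width': 0.08554399520628043}
side [[470.62540477   0.         317.31069272]
 [  0.         470.62540477 239.9687564 ]
 [  0.           0.           1.        ]] [0.02959281 0.         0.         0.         0.        ] [ 0.0853212  -0.55089794  0.80225561] [ 0.34032704 -0.13863957 -0.33174603  0.86885048]
grinder [(0.84, [252, 172, 26, 66])] [(0.92, [250.7, 204.9])]
cup_floor [(0.71, [33
[... 1079 characters left out ...]
9, 11, 18])] [(0.59, [311.7, 235.8])]
pull_knob [(0.53, [369, 279, 16, 12])] [(0.67, [366.8, 278.7]), (0.65, [224.0, 241.2])]
carousel [(0.9, [342, 251, 108, 121]), (0.27, [169, 268, 42, 30])] [(0.66, [338.3, 245.0]), (0.26, [480.6, 261.5])]
can_tray [(0.93, [358, 214, 28, 33]), (0.45, [343, 251, 102, 123])] [(0.77, [355.9, 220.7])]
can_shelf [(0.94, [169, 268, 40, 34])] [(0.89, [177.3, 269.0])]
salt_shaker [(0.73, [235, 290, 21, 23])] [(0.63, [237.7, 288.6]), (0.58, [310.7, 235.3])]
pinch_bowl [(0.9, [160, 201, 29, 30])] [(0.66, [166.9, 203.0])]
stopper [] [(0.43, [481.5, 259.1])]
clip [(0.7, [342, 252, 106, 118]), (0.64, [468, 213, 16, 28])] [(0.54, [468.2, 213.9]), (0.46, [342.9, 242.5])]
```

View pics/side0.png

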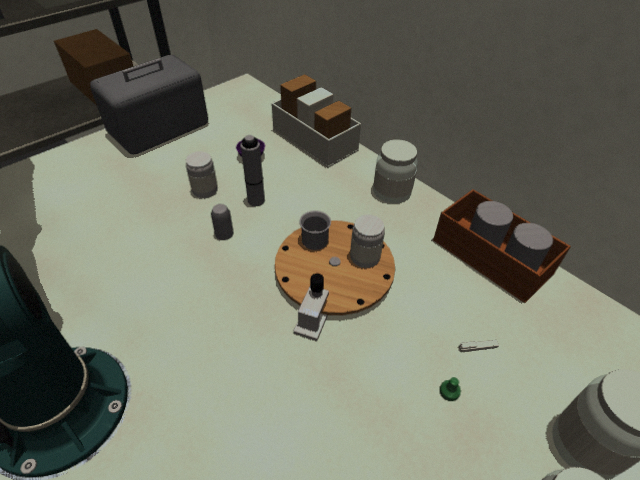

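View pics/top0.png

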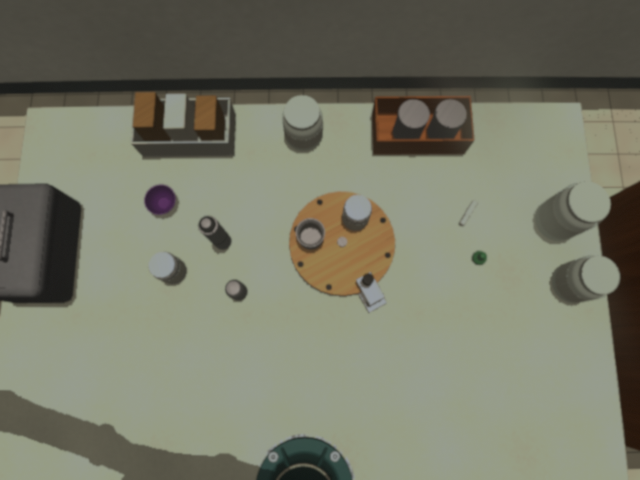

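```bash
cat > h.py <<'E'
import numpy as np, cv2
from scipy.spatial.transform import Rotation as R
K={'side':np.array([[470.62540477,0,317.31069272],[0,470.62540477,239.9687564],[0,0,1]]),'top':np.array([[502.37496075,0,322.41456498],[0,502.37496075,234.85119299],[0,0,1]])}
D={'side':np.array([0.02959281,0,0,0,0]),'top':np.array([-0.04015061,0,0,0,0])}
EYE={'side':np.array([0.0853212,-0.55089794,0.80225561]),'top':np.array([0.3099578,-0.04368559,1.22635174])}
ATT={'side':R.from_quat([0.34032704,-0.13863957,-0.33174603,0.86885048]),'top':R.from_quat([-0.07834205,0.07927332,0.70572817,-0.69966136])}
F=np.diag([1,-1,-1.])
def ray(c,px):
    u=cv2.undistortPoints(np.array([[px]],float),K[c],D[c])[0,0]
    d=ATT[c].apply(F@np.array([u[0],u[1],1])); return EYE[c],d/np.linalg.norm(d)
def tri(ps,pt):
    A=[];B=[];
    for c,p in(('side',ps),('top',pt)):
        o,d=ray(c,p);M=np.eye(3)-np.outer(d,d);A.append(M);B.append(M@o)
    x=np.linalg.solve(sum(A),sum(B))
    res=[np.linalg.norm(m@x-b) for m,b in zip(A,B)]
    return x,max(res)
def at_z(c,px,z):
    o,d=ray(c,px);return o+d*(z-o[2])/d[2]
def proj(c,P):
    p=np.atleast_2d(P)
    q=ATT[c].inv().apply(p-EYE[c])@F
    return cv2.projectPoints(q,np.zeros(3),np.zeros(3),K[c],D[c])[0][:,0]
E
python3 - <<'E'
from h import *
np.set_printoptions(precision=4,suppress=True)
for n,a,b in [("grinder",(250.7,204.9),(220,241.2)),("cup",(313.2,237.6),(311.7,235.8)),("knob",(316.4,286.2),(366.8,278.7)),("car",(332.7,270.6),(338.3,245)),("cant",(365.4,256.4),(355.9,220.7)),("cans",(207.1,190.6),(177.3,269)),("salt",(224.3,232.3),(237.7,288.6)),("bowl",(248.9,154.1),(166.9,203)),("stop",(448.1,393.3),(481.5,259.1)),("clip",(476.9,348),(468.2,213.9))]:
    print(n,*tri(a,b))
E
```

```text
grinder [ 0.5739  0.2174 -0.0242] 0.006343916030333428
cup [ 0.5745 -0.0187  0.0392] 0.0034276946979041783
knob [ 0.4651 -0.1467  0.0803] 0.0012811237052986568
car [ 0.5655 -0.0871 -0.009 ] 0.0016563575359007357
cant [ 0.6176 -0.1304  0.0364] 0.003011328041434666
cans [ 0.5037  0.3139 -0.0004] 0.0014672221256484747
salt [ 0.4538  0.1635 -0.0035] 0.002248867947826583
bowl [0.6653 0.3449 0.0196] 0.0044647861146486735
stop [ 0.5202 -0.4377  0.007 ] 0.0023190871329815655
clip [ 0.6395 -0.4165 -0.0012] 0.000805337704705451
```

The side view shows the grinder with its foot near (256,203), the cup at (315,228) and the knob at (317,283). In the top view the grinder's button is at (207,222), the cup at (310,234) and the knob at (368,280). I'll zoom in to refine these.

```bash
python3 - <<'E'
import cv2
s=cv2.imread("pics/side0.png");t=cv2.imread("pics/top0.png")
def z(im,x,y,w,h,k,n):
    cv2.imwrite(f"pics/{n}.png",cv2.resize(cv2.convertScaleAbs(im[y:y+h,x:x+w],alpha=1.8,beta=10),None,fx=k,fy=k,interpolation=cv2.INTER_CUBIC))
z(s,220,120,100,80+20,6,"z1");z(t,190,200,60,60,10,"z2");z(s,280,200,120,150,4,"z3");z(t,280,190,120,130,4,"z4")
E
```

```text
(no output)
```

View pics/z1.png

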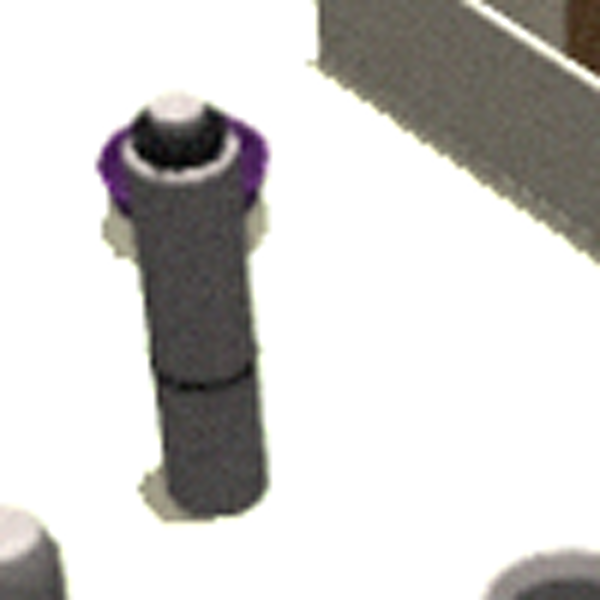

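View pics/z2.png

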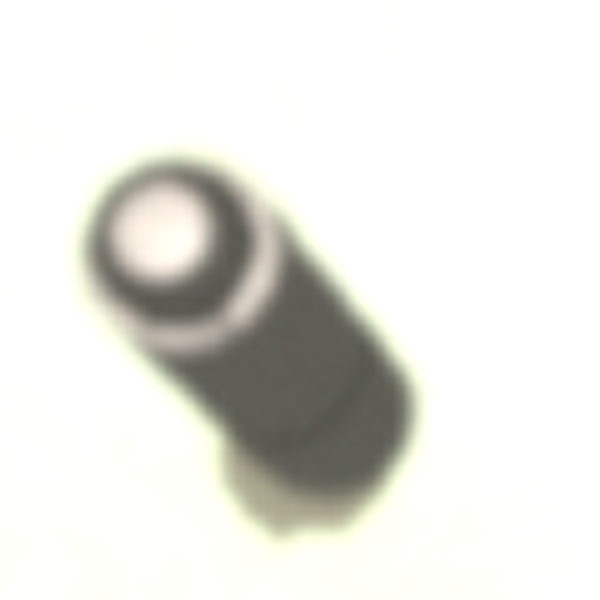

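View pics/z3.png

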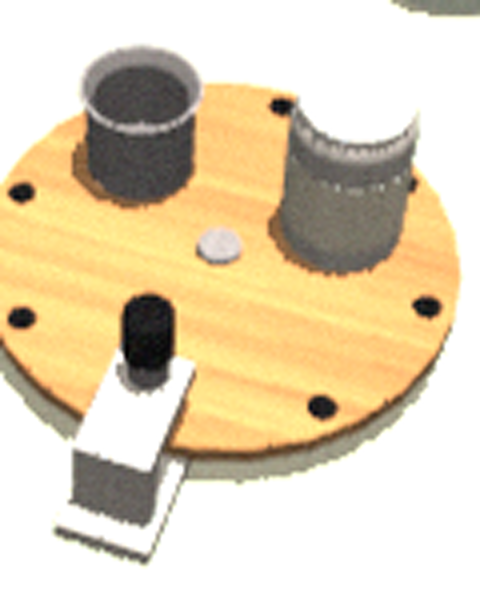

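View pics/z4.png

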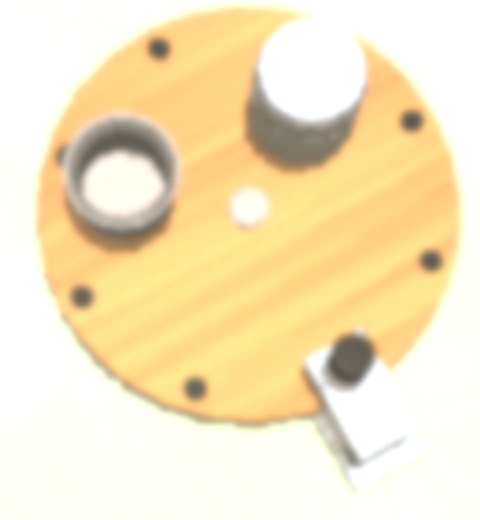

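```bash
python3 - <<'E'
from h import *
np.set_printoptions(precision=4,suppress=True)
h=-.4
P={"button":((249.5+h,137.5+h),(206.1+h,223+h)),"cuprim":((315.4+h,222.6+h),(310.1+h,232.5+h)),"knobtop":((316.9+h,275.7+h),(368+h,278.5+h)),"hub":((335+h,261.5+h),(342.3+h,242+h))}
X={}
for n,(a,b) in P.items():
    X[n]=tri(a,b)[0]; print(n,*tri(a,b))
hub=X["hub"];
for n,l in(("cuprim",(45,62)),("knobtop",(-115,0))):
    d=X[n]-hub; print(n,np.hypot(d[0],d[1]),np.hypot(*l),np.degrees(np.arctan2(d[1],d[0])-np.arctan2(l[1],l[0])))
# circle overlays
t=np.linspace(0,2*np.pi,200)
def circ(c,r): return np.c_[c[0]+r*np.cos(t),c[1]+r*np.sin(t),np.full(200,c[2])]
ims={c:cv2.resize(cv2.convertScaleAbs(cv2.imread(f"pics/{c}0.png"),alpha=1.5),None,fx=4,fy=4,interpolation=cv2.INTER_CUBIC) for c in("side","top")}
g=X["button"];cu=X["cuprim"];k=X["knobtop"]
for c in ims:
    for cen,r,col in[((g[0],g[1],0),.022,(0,0,255)),((g[0],g[1],.172),.022,(0,0,255)),((g[0],g[1],.19),.011,(0,255,255)),((cu[0],cu[1],.09),.031,(0,0,255)),((cu[0],cu[1],.034),.026,(0,255,0)),((k[0],k[1],.11),.013,(0,255,255)),((k[0],k[1],.08),.013,(0,0,255)),((hub[0],hub[1],.03),.13,(255,0,0))]:
        q=np.round((proj(c,circ(cen,r))+.5)*4).astype(int); cv2.polylines(ims[c],[q],True,col,1)
cv2.imwrite("pics/o1.png",np.hstack([ims["side"][120*4:320*4,235*4:335*4],]))
cv2.imwrite("pics/o1.png",ims["side"][125*4:275*4,235*4:400*4]);cv2.imwrite("pics/o2.png",ims["top"][190*4:310*4,195*4:390*4])
E
```

```text
button [0.5746 0.2029 0.1884] 0.00010238231294543359
cuprim [ 0.5764 -0.0167  0.0836] 6.007415875748563e-05
knobtop [ 0.4631 -0.1462  0.1143] 0.0002519333138580863
hub [ 0.5645 -0.0939  0.0308] 0.0002541877680934307
cuprim 0.07804779108557358 76.60939890117922 27.186920445056167
knobtop 0.11410802657806306 115.0 -332.69346525315274
```

View pics/o1.png

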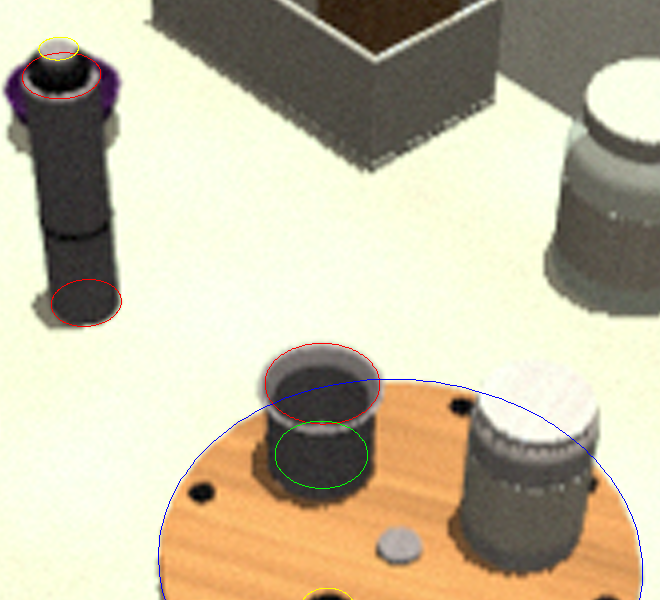

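View pics/o2.png

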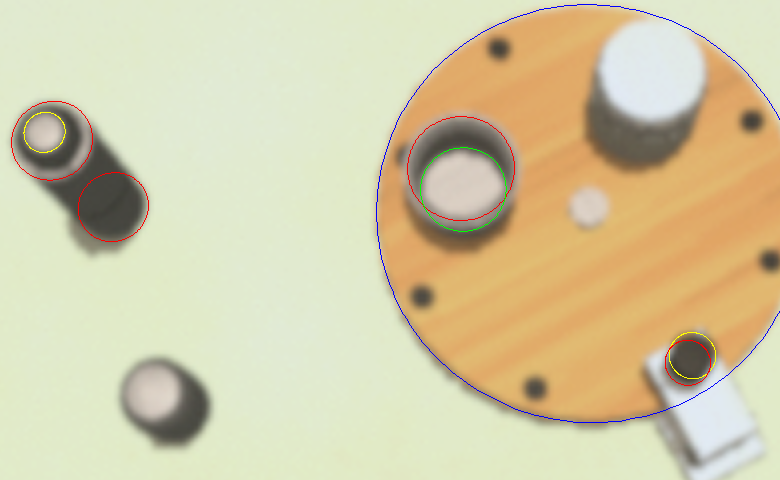

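```bash
cat >> h.py <<'E'
def step(target,n=None,st=None):
    from cell import arm
    s=arm.observe(); r=R.from_quat(s["tcp_rot"]); d=r.inv().apply(np.array(target)-s["ee_pos"])
    np.set_printoptions(precision=4,suppress=True)
    print("pos",s["ee_pos"],"yaxis",r.as_matrix()[:,1],"zaxis",r.as_matrix()[:,2],"F",s["wrist_force"],"w",s["grip_width"],"t",s["clock"])
    print("tool shift to target",d,"rows>=",np.abs(d).max()/.05)
E
python3 - <<'E'
from h import *
for p in((75,300),(80,200),(50,185)):
    print(p,at_z("top",p,0),at_z("top",p,.2))
step((.40,.42,.30))
E
```

```text
(75, 300) [0.42962694 0.56267266 0.        ] [0.41011066 0.46378452 0.2       ]
(80, 200) [0.68565744 0.57524391 0.        ] [0.62438633 0.47430557 0.2       ]
(50, 185) [0.72718182 0.65885418 0.        ] [0.65913869 0.54428024 0.2       ]
pos [0.1981 0.6974 0.25  ] yaxis [ 0.2732  0.962  -0.    ] zaxis [ 0. -0. -1.] F [ 0.2411 -0.0932 -0.3701] w 0.08560229412631577 t 2.1
tool shift to target [-0.27   -0.2117 -0.05  ] rows>= 5.4000767416291096
```

Call:
{"api": "drive_tool", "payload": {"increments": [[0, -0.026, -0.032, -0.01, 0, 0, 0], [0, -0.026, -0.032, -0.01, 0, 0, 0], [0, -0.026, -0.032, -0.01, 0, 0, 0], [0, -0.026, -0.032, -0.01, 0, 0, 0], [0, -0.026, -0.032, -0.01, 0, 0, 0], [0, -0.026, -0.032, -0.01, 0, 0, 0], [0, -0.026, -0.032, -0.01, 0, 0, 0], [0, -0.026, -0.032, -0.01, 0, 0, 0]]}}

```text
clock: 2.9
ee_pos: [0.3285, 0.3907, 0.3296]
tcp_rot: [0.132, 0.991, 0.002, -0.001]
wrist_force: [0.4, -0.0, 0.3]
grip_width: 0.0854
```

```bash
python3 -c "
from h import *
step((.574,.204,.30))"
```

```text
pos [0.3285 0.3907 0.3296] yaxis [0.2609 0.9654 0.0033] zaxis [-0.0024  0.0041 -1.    ] F [ 0.413  -0.029   0.3325] w 0.0853921021654619 t 2.9
tool shift to target [-0.2858 -0.1163  0.0282] rows>= 5.716078031442087
```

Call:
{"api": "drive_tool", "payload": {"increments": [[0, -0.036, -0.0145, 0.0035, 0, 0, 0], [0, -0.036, -0.0145, 0.0035, 0, 0, 0], [0, -0.036, -0.0145, 0.0035, 0, 0, 0], [0, -0.036, -0.0145, 0.0035, 0, 0, 0], [0, -0.036, -0.0145, 0.0035, 0, 0, 0], [0, -0.036, -0.0145, 0.0035, 0, 0, 0], [0, -0.036, -0.0145, 0.0035, 0, 0, 0], [0, -0.034, -0.0145, 0.0035, 0, 0, 0]]}}

```text
clock: 3.7
ee_pos: [0.5824, 0.1946, 0.3048]
tcp_rot: [0.131, 0.991, 0.006, 0.001]
wrist_force: [1.1, 0.7, -0.1]
grip_width: 0.0851
```

```bash
python3 - <<'E'
from h import *
from cell import arm
for c in("side","top"):
    d=arm.capture(c);cv2.imwrite(f"pics/{c}1.png",cv2.convertScaleAbs(d["frame"][:,:,::-1],alpha=1.5))
step((.574,.204,.15))
E
```

```text
pos [0.5854 0.1897 0.3046] yaxis [0.268  0.9634 0.0098] zaxis [ 0.007   0.0083 -0.9999] F [-0.0285 -0.134   0.0097] w 0.08515446536708934 t 3.8
tool shift to target [0.0155 0.0092 0.1547] rows>= 3.0934359380818592
```

View pics/side1.png

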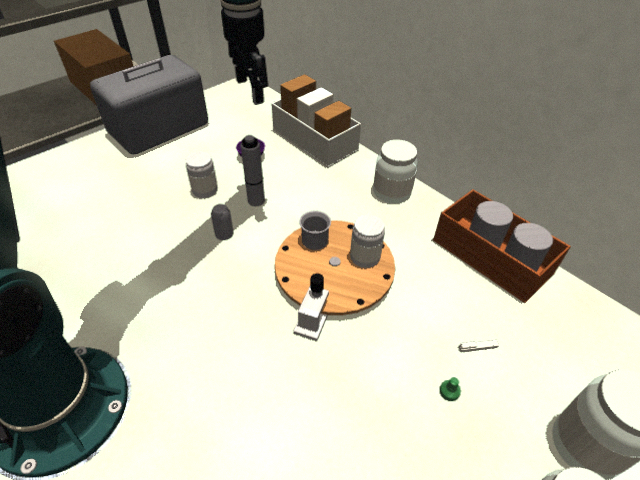

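View pics/top1.png

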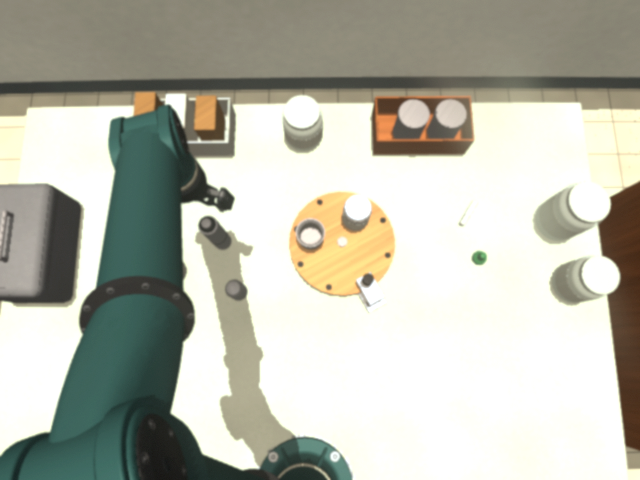

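```bash
cat >> h.py <<'E'
def turn(yaw=None):
    from cell import arm
    s=arm.observe(); r=R.from_quat(s["tcp_rot"]);z=r.as_matrix()[:,2]
    print("turn deg to vertical",np.degrees(r.inv().apply(np.cross(z,[0,0,-1]))))
E
python3 - <<'E'
from h import *
step((.574,.204,.25));turn()
print(proj("side",(.5854,.1897,.305)),proj("top",(.5854,.1897,.305)))
E
```

```text
pos [0.5854 0.1897 0.3046] yaxis [0.268  0.9634 0.0098] zaxis [ 0.007   0.0083 -0.9999] F [-0.0285 -0.134   0.0097] w 0.08515446536708934 t 3.8
tool shift to target [0.0151 0.0102 0.0547] rows>= 1.0935535359000186
turn deg to vertical [ 0.564   0.2607 -0.    ]
[[252.0264  89.7492]] [[199.0529 202.1734]]
```

Call:
{"api": "drive_tool", "payload": {"increments": [[0, 0.008, 0.005, 0.012, 0.56, 0.26, 0], [0, 0.005, 0.004, 0.012, 0, 0, 0], [0, 0.001, 0.001, 0.012, 0, 0, 0], [0, 0, 0, 0.01, 0, 0, 0], [0, 0, 0, 0, 0, 0, 0]]}}

```text
clock: 4.3
ee_pos: [0.5698, 0.208, 0.2536]
tcp_rot: [0.133, 0.991, -0.0, -0.003]
wrist_force: [-0.7, 0.9, 0.0]
grip_width: 0.0854
```

```bash
python3 - <<'E'
from h import *
from cell import arm
for c in("side","top"):
    d=arm.capture(c);cv2.imwrite(f"pics/{c}2.png",cv2.convertScaleAbs(d["frame"][:,:,::-1],alpha=1.5))
im=cv2.imread("pics/side2.png")[60:220,180:340];cv2.imwrite("pics/z5.png",cv2.resize(im,None,fx=3.7,fy=3.7))
step((.574,.204,.152));turn()
E
```

```text
pos [0.571  0.208  0.2551] yaxis [0.2633 0.9647 0.0008] zaxis [-0.0025  0.0016 -1.    ] F [-0.294  -0.0955  0.9259] w 0.08529348395534712 t 4.4
tool shift to target [-0.0042 -0.0031  0.1031] rows>= 2.0613011901570806
turn deg to vertical [ 0.0486 -0.1612  0.    ]
```

View pics/z5.png

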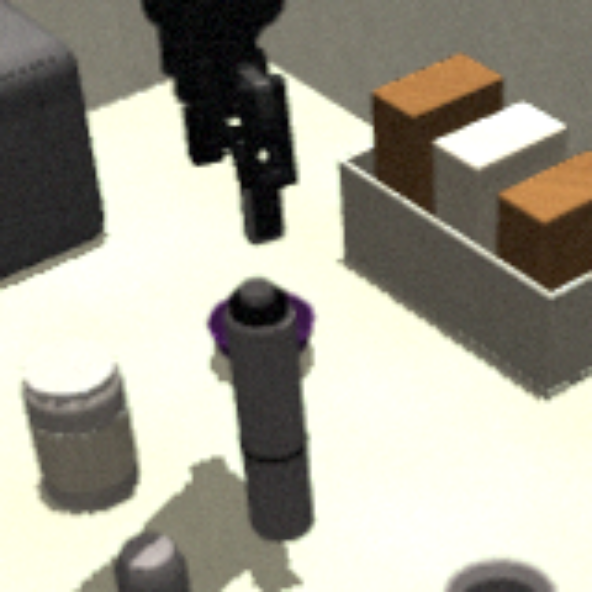

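Call:
{"api": "drive_tool", "payload": {"increments": [[0, -0.002, -0.002, 0.02, 0, 0, 0], [0, -0.001, -0.001, 0.02, 0, 0, 0], [0, 0, 0, 0.02, 0, 0, 0], [0, 0, 0, 0.02, 0, 0, 0], [0, 0, 0, 0.02, 0, 0, 0], [0, 0, 0, 0.003, 0, 0, 0]]}}

```text
clock: 5.0
ee_pos: [0.5789, 0.2062, 0.1546]
tcp_rot: [0.133, 0.991, 0.004, 0.005]
wrist_force: [-0.6, 0.4, -0.2]
grip_width: 0.0852
```

```bash
python3 - <<'E'
from h import *
step((.574,.204,.151));turn()
E
```

```text
pos [0.5789 0.2062 0.1546] yaxis [0.2632 0.9647 0.0093] zaxis [ 0.0111  0.0066 -0.9999] F [-0.5734  0.3576 -0.2422] w 0.08518801598728391 t 5.0
tool shift to target [ 0.0042 -0.0034  0.0036] rows>= 0.08423729327867525
turn deg to vertical [0.5357 0.5158 0.    ]
```

Call:
{"api": "drive_tool", "payload": {"increments": [[0, 0.004, -0.003, 0.002, 0.5, 0.5, 0], [0, 0, 0, 0, 0, 0, 0]]}}

```text
clock: 5.2
ee_pos: [0.575, 0.2043, 0.1536]
tcp_rot: [0.133, 0.991, 0.0, 0.001]
wrist_force: [-0.3, 0.6, -0.4]
grip_width: 0.0857
```

```bash
python3 - <<'E'
from h import *
step((.574,.204,.151));turn()
E
```

```text
pos [0.575  0.2043 0.1536] yaxis [0.2637 0.9646 0.0008] zaxis [ 0.0012  0.0005 -1.    ] F [-0.3307  0.6486 -0.3719] w 0.08574065355790832 t 5.2
tool shift to target [ 0.0009 -0.0005  0.0026] rows>= 0.05207420468680875
turn deg to vertical [0.0449 0.0577 0.    ]
```

Close, with 40 N.

Call:
{"api": "drive_tool", "payload": {"increments": [[0.3, 0, 0, 0, 0, 0, 0], [0.6, 0, 0, 0, 0, 0, 0], [1, 0, 0, 0, 0, 0, 0], [1, 0, 0, 0, 0, 0, 0], [1, 0, 0, 0, 0, 0, 0], [1, 0, 0, 0, 0, 0, 0]], "force": 40}}

```text
clock: 5.8
ee_pos: [0.5765, 0.2045, 0.1567]
tcp_rot: [0.133, 0.991, 0.002, 0.003]
wrist_force: [-0.3, 0.0, -1.0]
grip_width: 0.0431
```

Call:
{"api": "drive_tool", "payload": {"increments": [[1, 0, 0, -0.01, 0, 0, 0], [1, 0, 0, -0.015, 0, 0, 0], [1, 0, 0, -0.02, 0, 0, 0], [1, 0, 0, -0.025, 0, 0, 0], [1, 0, 0, -0.025, 0, 0, 0], [1, 0, 0, -0.02, 0, 0, 0], [1, 0, 0, 0, 0, 0, 0]]}}

```text
clock: 6.5
ee_pos: [0.5719, 0.2036, 0.2745]
tcp_rot: [0.133, 0.991, -0.001, -0.002]
wrist_force: [1.3, 0.6, -2.5]
grip_width: 0.0431
```

```bash
python3 - <<'E'
from h import *
step((.576,-.017,.27));turn()
E
```

```text
pos [0.5719 0.2036 0.2745] yaxis [ 0.2635  0.9647 -0.0018] zaxis [-0.0035 -0.0009 -1.    ] F [ 1.3044  0.5999 -2.5492] w 0.04311713834348499 t 6.5
tool shift to target [-0.0621 -0.2117  0.0047] rows>= 4.234717322234583
turn deg to vertical [-0.1051 -0.1815  0.    ]
```

Call:
{"api": "drive_tool", "payload": {"increments": [[1, -0.004, -0.015, 0, 0, 0, 0], [1, -0.008, -0.027, 0, 0, 0, 0], [1, -0.01, -0.033, 0, 0, 0, 0], [1, -0.01, -0.033, 0, 0, 0, 0], [1, -0.01, -0.033, 0, 0, 0, 0], [1, -0.008, -0.027, 0, 0, 0, 0], [1, -0.005, -0.018, 0, 0, 0, 0], [1, -0.002, -0.01, 0, 0, 0, 0]]}}

```text
clock: 7.3
ee_pos: [0.5657, -0.0147, 0.2639]
tcp_rot: [0.132, 0.991, -0.005, -0.012]
wrist_force: [-0.8, -0.4, -4.1]
grip_width: 0.0434
```

Call:
{"api": "drive_tool", "payload": {"increments": [[1, 0, 0, 0, 0, 0, 0]]}}

```text
clock: 7.4
ee_pos: [0.5642, -0.0178, 0.2628]
tcp_rot: [0.134, 0.991, -0.006, -0.013]
wrist_force: [-0.1, 0.9, -4.6]
grip_width: 0.043
```

```bash
python3 - <<'E'
from h import *
step((.576,-.017,.27));turn()
E
```

```text
pos [ 0.5642 -0.0178  0.2628] yaxis [ 0.2661  0.9638 -0.0155] zaxis [-0.0273 -0.0086 -0.9996] F [-0.1147  0.8842 -4.5785] w 0.04298216732763904 t 7.4
tool shift to target [-0.011   0.0038 -0.0075] rows>= 0.2194091489704734
turn deg to vertical [-0.8906 -1.3747 -0.    ]
```

Call:
{"api": "drive_tool", "payload": {"increments": [[1, -0.006, 0.002, -0.004, -0.45, -0.7, 0], [1, -0.005, 0.002, -0.004, -0.45, -0.7, 0], [1, 0, 0, 0, 0, 0, 0]]}}

```text
clock: 7.7
ee_pos: [0.5763, -0.0137, 0.2699]
tcp_rot: [0.133, 0.991, 0.001, 0.0]
wrist_force: [-0.2, 0.1, -3.1]
grip_width: 0.0432
```

```bash
python3 - <<'E'
from h import *
from cell import arm
for c in("side","top"):
    d=arm.capture(c);cv2.imwrite(f"pics/{c}3.png",cv2.convertScaleAbs(d["frame"][:,:,::-1],alpha=1.6))
step((.576,-.017,.27));turn()
a=cv2.resize(cv2.imread("pics/side3.png")[130:290,260:420],None,fx=3.7,fy=3.7,interpolation=cv2.INTER_CUBIC);cv2.imwrite("pics/z6.png",a)
a=cv2.resize(cv2.imread("pics/top3.png")[160:310,260:410],None,fx=3.7,fy=3.7,interpolation=cv2.INTER_CUBIC);cv2.imwrite("pics/z7.png",a)
E
```

```text
pos [ 0.5755 -0.0136  0.2694] yaxis [0.2627 0.9649 0.002 ] zaxis [-0.0015  0.0025 -1.    ] F [-0.0209  0.4852 -3.7172] w 0.043066029662120885 t 7.8
tool shift to target [-0.0014 -0.0031 -0.0006] rows>= 0.06201907859781652
turn deg to vertical [ 0.1134 -0.1201 -0.    ]
```

View pics/z6.png

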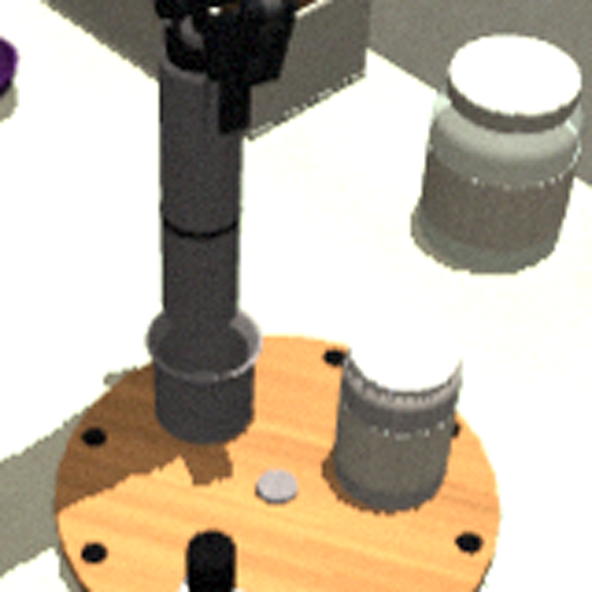

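View pics/z7.png

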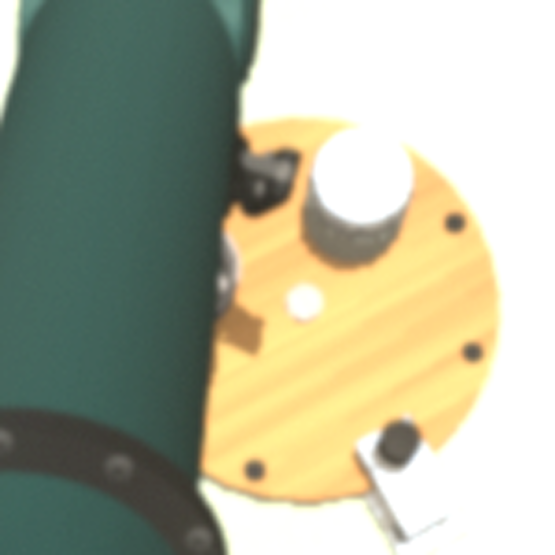

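```bash
python3 - <<'E'
from h import *
np.set_printoptions(precision=4,suppress=True)
h=-.4
print("rim", at_z("side",(315.0,222.2),.09),at_z("top",(309.7,232.1),.09))
print("button", at_z("side",(249.1,137.1),.19),at_z("top",(205.7,222.6),.19))
print("hub", at_z("side",(334.6,261.1),.033),at_z("top",(341.9,241.6),.033))
print("knob", at_z("side",(316.5,275.3),.11),at_z("top",(367.6,278.1),.11))
# auto-segmentation-free check: fit tray ellipse dark/orange
im=cv2.imread("pics/top0.png");hsv=cv2.cvtColor(im,cv2.COLOR_BGR2HSV)
m=((hsv[...,0]<22)&(hsv[...,1]>90)).astype(np.uint8);m[:180]=0;m[310:]=0;m[:,:280]=0;m[:,405:]=0
c=max(cv2.findContours(m,0,2)[0],key=cv2.contourArea);hu=cv2.convexHull(c);e=cv2.fitEllipse(hu);print(e,at_z("top",e[0],.03))
im=cv2.imread("pics/side0.png");hsv=cv2.cvtColor(im,cv2.COLOR_BGR2HSV)
m=((hsv[...,0]<22)&(hsv[...,1]>90)).astype(np.uint8);m[:215]=0;m[320:]=0;m[:,:270]=0;m[:,405:]=0
c=max(cv2.findContours(m,0,2)[0],key=cv2.contourArea);hu=cv2.convexHull(c);e=cv2.fitEllipse(hu);print(e,at_z("side",e[0],.03))
E
```

```text
rim [ 0.5721 -0.0215  0.09  ] [ 0.5749 -0.0169  0.09  ]
button [0.5733 0.201  0.19  ] [0.5743 0.2025 0.19  ]
hub [ 0.5634 -0.0953  0.033 ] [ 0.5638 -0.0936  0.033 ]
knob [ 0.4657 -0.1438  0.11  ] [ 0.4635 -0.1465  0.11  ]
((341.5211181640625, 243.27578735351562), (103.45675659179688, 105.19784545898438), 98.63775634765625) [ 0.5603 -0.0928  0.03  ]
((334.3294982910156, 267.4019470214844), (94.07431030273438, 120.58285522460938), 93.89804077148438) [ 0.5526 -0.1059  0.03  ]
```

Call:
{"api": "drive_tool", "payload": {"increments": [[1, -0.001, -0.003, 0.008, 0, 0, 0], [1, 0, 0, 0.008, 0, 0, 0], [1, 0, 0, 0.004, 0, 0, 0], [1, 0, 0, 0, 0, 0, 0]]}}

```text
clock: 8.2
ee_pos: [0.5751, -0.0151, 0.2471]
tcp_rot: [0.131, 0.991, 0.001, -0.002]
wrist_force: [0.1, -0.1, -3.7]
grip_width: 0.043
```

```bash
python3 - <<'E'
from h import *
from cell import arm
for c in("side",):
    d=arm.capture(c);cv2.imwrite(f"pics/{c}4.png",cv2.convertScaleAbs(d["frame"][:,:,::-1],alpha=1.6))
step((.576,-.017,.25));turn()
a=cv2.resize(cv2.imread("pics/side4.png")[150:260,270:370],None,fx=6,fy=6,interpolation=cv2.INTER_CUBIC);cv2.imwrite("pics/z8.png",a[:600])
E
```

```text
pos [ 0.5752 -0.0151  0.2473] yaxis [0.2596 0.9657 0.0021] zaxis [-0.0028  0.003  -1.    ] F [-0.653  -0.2387 -3.6   ] w 0.0431351110730569 t 8.25
tool shift to target [-0.0013 -0.0016 -0.0027] rows>= 0.054033043289249426
turn deg to vertical [ 0.1231 -0.2002  0.    ]
```

View pics/z8.png

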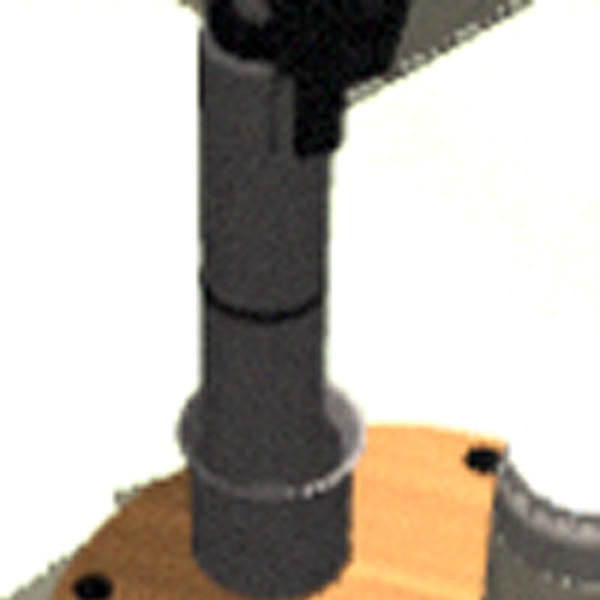

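Call:
{"api": "drive_tool", "payload": {"increments": [[1, -0.001, -0.002, 0.006, 0.1, -0.2, 0], [1, 0, 0, 0.007, 0, 0, 0], [1, 0, 0, 0.007, 0, 0, 0], [1, 0, 0, 0, 0, 0, 0]]}}

```text
clock: 8.65
ee_pos: [0.5759, -0.0176, 0.2257]
tcp_rot: [0.131, 0.991, 0.0, 0.0]
wrist_force: [-0.6, 0.3, -4.3]
grip_width: 0.0432
```

```bash
python3 - <<'E'
from h import *
step((.576,-.0175,.196));turn()
E
```

```text
pos [ 0.5759 -0.0176  0.2257] yaxis [0.2598 0.9657 0.0002] zaxis [ 0.0008  0.     -1.    ] F [-0.6386  0.292  -4.3108] w 0.04315021100918623 t 8.65
tool shift to target [-0.0001  0.0001  0.0297] rows>= 0.5938401030747217
turn deg to vertical [ 0.0139  0.042  -0.    ]
```

No contact so far; the foot should be about 20 mm below the rim.

Call:
{"api": "drive_tool", "payload": {"increments": [[1, 0, 0, 0.008, 0, 0, 0], [1, 0, 0, 0.008, 0, 0, 0], [1, 0, 0, 0.008, 0, 0, 0], [1, 0, 0, 0.004, 0, 0, 0], [1, 0, 0, 0, 0, 0, 0]]}}

```text
clock: 9.15
ee_pos: [0.576, -0.0175, 0.1949]
tcp_rot: [0.131, 0.991, 0.0, 0.0]
wrist_force: [0.9, -0.2, -3.1]
grip_width: 0.043
```

```bash
python3 - <<'E'
from h import *
step((.576,-.0175,.19));turn()
E
```

```text
pos [ 0.576  -0.0175  0.1949] yaxis [0.2597 0.9657 0.0002] zaxis [ 0.0005  0.0001 -1.    ] F [ 0.8902 -0.1919 -3.106 ] w 0.04301312126637954 t 9.15
tool shift to target [ 0.     -0.      0.0049] rows>= 0.09722903413081244
turn deg to vertical [ 0.0125  0.0262 -0.    ]
```

Call:
{"api": "drive_tool", "payload": {"increments": [[1, 0, 0, 0.002, 0, 0, 0], [1, 0, 0, 0.002, 0, 0, 0]]}}

```text
clock: 9.35
ee_pos: [0.5764, -0.0175, 0.1908]
tcp_rot: [0.131, 0.991, 0.0, 0.001]
wrist_force: [-0.7, 0.1, -3.8]
grip_width: 0.0432
```

Call:
{"api": "drive_tool", "payload": {"increments": [[1, 0, 0, 0.001, 0, 0, 0], [1, 0, 0, 0.001, 0, 0, 0]]}}

```text
clock: 9.55
ee_pos: [0.5775, -0.018, 0.1907]
tcp_rot: [0.131, 0.991, 0.0, 0.002]
wrist_force: [-3.0, 0.8, 5.9]
grip_width: 0.043
```

Call:
{"api": "drive_tool", "payload": {"increments": [[1, 0.001, 0, 0, 0, 0, 0], [1, 0, 0, 0, 0, 0, 0]]}}

```text
clock: 9.75
ee_pos: [0.5767, -0.0177, 0.1908]
tcp_rot: [0.131, 0.991, 0.0, 0.002]
wrist_force: [0.3, -1.1, -2.0]
grip_width: 0.0431
```

```bash
python3 - <<'E'
from h import *
from cell import arm
for c in("side",):
    d=arm.capture(c);cv2.imwrite(f"pics/{c}5.png",cv2.convertScaleAbs(d["frame"][:,:,::-1],alpha=1.6))
step((.576,-.0175,.19));turn()
a=cv2.resize(cv2.imread("pics/side5.png")[150:260,270:370],None,fx=6,fy=6,interpolation=cv2.INTER_CUBIC);cv2.imwrite("pics/z9.png",a[:600])
E
```

```text
pos [ 0.5768 -0.0177  0.1908] yaxis [0.2602 0.9656 0.0014] zaxis [ 0.0046  0.0002 -1.    ] F [-1.4342  0.1323 -1.5557] w 0.04318398658094383 t 9.8
tool shift to target [ 0.0008 -0.      0.0008] rows>= 0.015595746855283291
turn deg to vertical [0.0797 0.2516 0.    ]
```

View pics/z9.png

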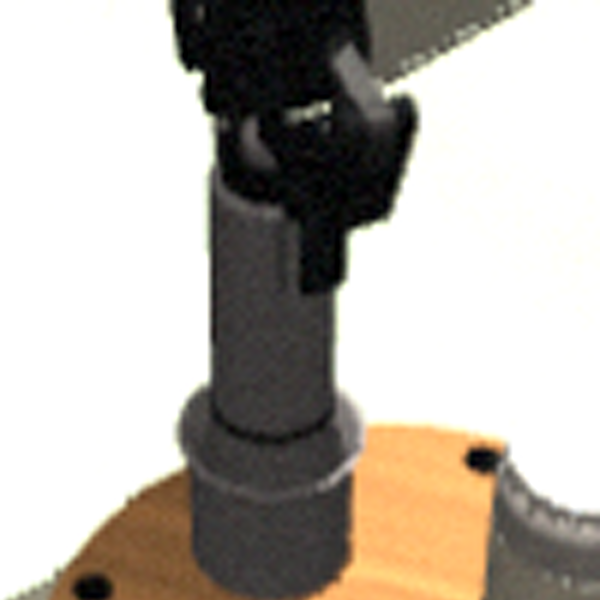

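The grinder is upright, centred in the cup, and resting on the floor: contact force appeared at TCP z 0.191, as predicted. I'm releasing it.

Call:
{"api": "drive_tool", "payload": {"increments": [[0.4, 0, 0, 0, 0, 0, 0], [0.2, 0, 0, 0, 0, 0, 0], [0, 0, 0, 0, 0, 0, 0], [0, 0, 0, 0, 0, 0, 0], [0, 0, 0, 0, 0, 0, 0], [0, 0, 0, 0, 0, 0, 0]]}}

```text
clock: 10.4
ee_pos: [0.5788, -0.0175, 0.1919]
tcp_rot: [0.131, 0.991, 0.001, 0.004]
wrist_force: [1.1, -0.4, -0.3]
grip_width: 0.0853
```

```bash
python3 - <<'E'
from h import *
step((.576,-.0175,.19));turn()
E
```

```text
pos [ 0.5788 -0.0175  0.1919] yaxis [0.2599 0.9656 0.0026] zaxis [ 0.0091  0.0003 -1.    ] F [ 1.1111 -0.3528 -0.2522] w 0.08525879603575123 t 10.4
tool shift to target [ 0.0027 -0.0007  0.0018] rows>= 0.05427433930939221
turn deg to vertical [0.1495 0.4976 0.    ]
```

Call:
{"api": "drive_tool", "payload": {"increments": [[0, 0.001, 0, -0.01, 0.1, 0.4, 0], [0, 0, 0, -0.02, 0, 0, 0], [0, 0, 0, -0.025, 0, 0, 0], [0, 0, 0, -0.025, 0, 0, 0], [0, 0, 0, -0.025, 0, 0, 0], [0, 0, 0, -0.02, 0, 0, 0], [0, 0, 0, 0, 0, 0, 0]]}}

```text
clock: 11.1
ee_pos: [0.5773, -0.0176, 0.3251]
tcp_rot: [0.131, 0.991, 0.0, 0.0]
wrist_force: [-0.2, 0.1, 0.3]
grip_width: 0.0854
```

```bash
python3 - <<'E'
from h import *
from cell import arm
for c in("side",):
    d=arm.capture(c);cv2.imwrite(f"pics/{c}6.png",cv2.convertScaleAbs(d["frame"][:,:,::-1],alpha=1.6))
step((.464,-.146,.25));turn()
a=cv2.resize(cv2.imread("pics/side6.png")[100:320,250:450],None,fx=2.7,fy=2.7,interpolation=cv2.INTER_CUBIC);cv2.imwrite("pics/z10.png",a[:600])
E
```

```text
pos [ 0.5765 -0.0175  0.3237] yaxis [ 0.2606  0.9655 -0.0003] zaxis [-0.0019  0.0003 -1.    ] F [-0.1935  1.0549  0.3072] w 0.08528616549564913 t 11.15
tool shift to target [ 0.075  -0.1533  0.0739] rows>= 3.0665334402850624
turn deg to vertical [-0.0145 -0.1097 -0.    ]
```

View pics/z10.png

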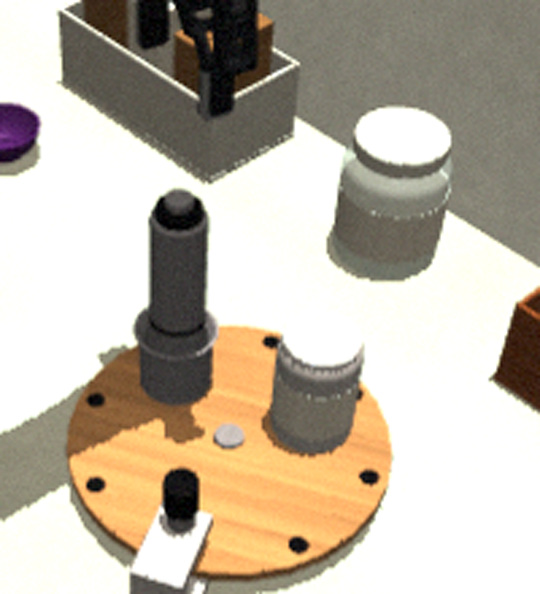

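Call:
{"api": "drive_tool", "payload": {"increments": [[0, 0.008, -0.016, 0, 0, 0, 0], [0, 0.014, -0.028, 0.004, 0, 0, 0], [0, 0.016, -0.033, 0.01, 0, 0, 0], [0, 0.016, -0.033, 0.012, 0, 0, 0], [0, 0.012, -0.024, 0.012, 0, 0, 0], [0, 0.006, -0.014, 0.01, 0, 0, 0], [0, 0.001, -0.003, 0.006, 0, 0, 0], [0, 0, 0, 0, 0, 0, 0]]}}

```text
clock: 11.95
ee_pos: [0.4491, -0.1519, 0.261]
tcp_rot: [0.133, 0.991, -0.001, -0.01]
wrist_force: [0.5, 0.4, -0.1]
grip_width: 0.085
```

```bash
python3 - <<'E'
from h import *
step((.465,-.145,.20));turn()
E
```

```text
pos [ 0.4491 -0.1519  0.261 ] yaxis [ 0.264   0.9645 -0.0039] zaxis [-0.0209  0.0017 -0.9998] F [ 0.5012  0.4108 -0.0714] w 0.08503792915420869 t 11.95
tool shift to target [-0.0148  0.0111  0.0607] rows>= 1.2134439279145455
turn deg to vertical [-0.2213 -1.1815 -0.    ]
```

Call:
{"api": "drive_tool", "payload": {"increments": [[0, -0.006, 0.005, 0.01, -0.1, -0.6, 0], [0, -0.006, 0.005, 0.015, -0.1, -0.5, 0], [0, -0.001, 0.001, 0.015, 0, 0, 0], [0, 0, 0, 0.015, 0, 0, 0], [0, 0, 0, 0, 0, 0, 0]]}}

```text
clock: 12.45
ee_pos: [0.4678, -0.1411, 0.2044]
tcp_rot: [0.13, 0.991, 0.001, 0.001]
wrist_force: [-1.0, 0.3, 0.1]
grip_width: 0.0852
```

```bash
python3 - <<'E'
from h import *
from cell import arm
for c in("side",):
    d=arm.capture(c);cv2.imwrite(f"pics/{c}7.png",cv2.convertScaleAbs(d["frame"][:,:,::-1],alpha=1.6))
step((.465,-.145,.10));turn()
a=cv2.resize(cv2.imread("pics/side7.png")[130:350,240:440],None,fx=2.7,fy=2.7,interpolation=cv2.INTER_CUBIC);cv2.imwrite("pics/z11.png",a[:600])
E
```

```text
pos [ 0.4685 -0.1413  0.2052] yaxis [0.2582 0.9661 0.0019] zaxis [ 0.0034  0.001  -1.    ] F [-0.6857  0.522   0.4182] w 0.08523679113797447 t 12.5
tool shift to target [ 0.0028 -0.0047  0.1052] rows>= 2.104591128125085
turn deg to vertical [ 0.1071  0.1744 -0.    ]
```

View pics/z11.png

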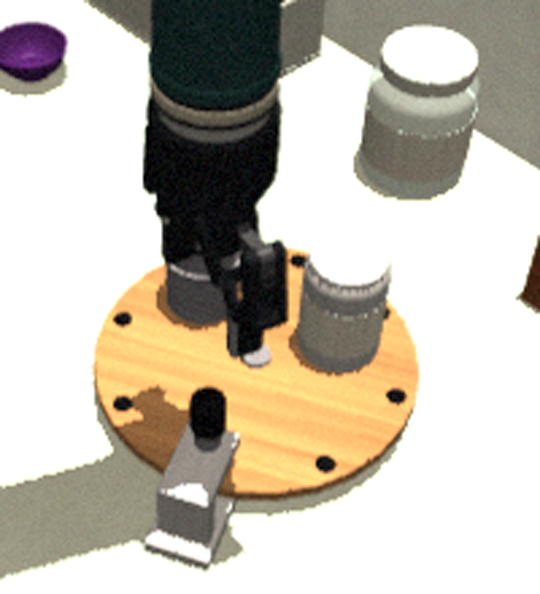

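Call:
{"api": "drive_tool", "payload": {"increments": [[0, 0.002, -0.004, 0.012, 0.1, 0.2, 0], [0, 0.001, -0.001, 0.015, 0, 0, 0], [0, 0, 0, 0.015, 0, 0, 0], [0, 0, 0, 0.012, 0, 0, 0], [0, 0, 0, 0, 0, 0, 0]]}}

```text
clock: 13.0
ee_pos: [0.4675, -0.1458, 0.151]
tcp_rot: [0.129, 0.992, -0.0, 0.003]
wrist_force: [0.8, 0.2, -0.1]
grip_width: 0.0854
```

```bash
python3 - <<'E'
from h import *
from cell import arm
for c in("side","top"):
    d=arm.capture(c);cv2.imwrite(f"pics/{c}8.png",cv2.convertScaleAbs(d["frame"][:,:,::-1],alpha=1.6))
step((.465,-.145,.10));turn()
a=cv2.resize(cv2.imread("pics/side8.png")[150:350,240:440],None,fx=3,fy=3,interpolation=cv2.INTER_CUBIC);cv2.imwrite("pics/z12.png",a[:600])
a=cv2.resize(cv2.imread("pics/top8.png")[180:340,280:480],None,fx=3,fy=3,interpolation=cv2.INTER_CUBIC);cv2.imwrite("pics/z13.png",a[:600])
E
```

```text
pos [ 0.4683 -0.1461  0.1522] yaxis [0.2557 0.9668 0.0005] zaxis [ 0.0085 -0.0017 -1.    ] F [0.0333 0.1085 0.6546] w 0.08525885360600358 t 13.1
tool shift to target [0.0039 0.0001 0.0522] rows>= 1.043722625357437
turn deg to vertical [0.0309 0.498  0.    ]
```

View pics/z12.png

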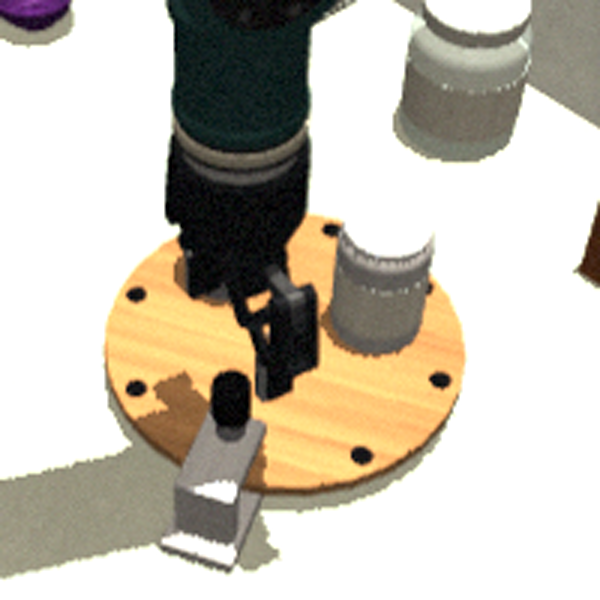

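View pics/z13.png

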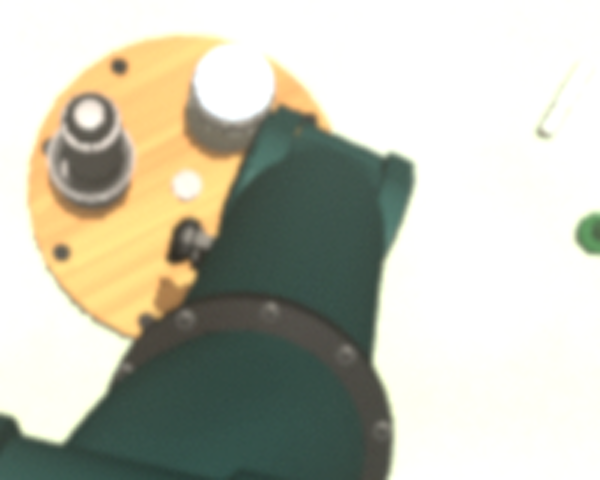

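Call:
{"api": "drive_tool", "payload": {"increments": [[0, 0.003, 0, 0.01, 0, 0.5, 0], [0, 0.001, 0, 0.014, 0, 0, 0], [0, 0, 0, 0.014, 0, 0, 0], [0, 0, 0, 0.012, 0, 0, 0], [0, 0, 0, 0.004, 0, 0, 0], [0, 0, 0, 0, 0, 0, 0]]}}

```text
clock: 13.7
ee_pos: [0.4669, -0.1456, 0.0977]
tcp_rot: [0.129, 0.992, 0.0, 0.003]
wrist_force: [0.5, 0.2, -0.2]
grip_width: 0.0857
```

```bash
python3 - <<'E'
from h import *
step((.465,-.145,.097));turn()
E
```

```text
pos [ 0.4669 -0.1456  0.0977] yaxis [0.2552 0.9669 0.001 ] zaxis [ 0.0058 -0.0006 -1.    ] F [ 0.5414  0.2088 -0.2039] w 0.08570295150777872 t 13.7
tool shift to target [0.002  0.0001 0.0007] rows>= 0.040241223122568344
turn deg to vertical [0.0545 0.332  0.    ]
```

Call:
{"api": "drive_tool", "payload": {"increments": [[0, 0.002, 0, 0, 0, 0.3, 0], [0.3, 0, 0, 0, 0, 0, 0], [0.5, 0, 0, 0, 0, 0, 0], [0.6, 0, 0, 0, 0, 0, 0]]}}

```text
clock: 14.1
ee_pos: [0.4656, -0.1454, 0.0989]
tcp_rot: [0.129, 0.992, 0.0, 0.001]
wrist_force: [-0.6, -0.2, -0.1]
grip_width: 0.0442
```

```bash
python3 - <<'E'
from h import *
from cell import arm
for c in("side",):
    d=arm.capture(c);cv2.imwrite(f"pics/{c}9.png",cv2.convertScaleAbs(d["frame"][:,:,::-1],alpha=2.2))
step((.465,-.145,.10));turn()
a=cv2.resize(cv2.imread("pics/side9.png")[220:350,260:390],None,fx=4.5,fy=4.5,interpolation=cv2.INTER_CUBIC);cv2.imwrite("pics/z14.png",a[:600])
E
```

```text
pos [ 0.4656 -0.1453  0.0989] yaxis [0.2553 0.9669 0.001 ] zaxis [ 0.0027  0.0003 -1.    ] F [ 0.7381 -0.8202 -0.5114] w 0.03601370158969325 t 14.15
tool shift to target [ 0.0007  0.0002 -0.0011] rows>= 0.021716282388398997
turn deg to vertical [ 0.0553  0.1429 -0.    ]
```

View pics/z14.png

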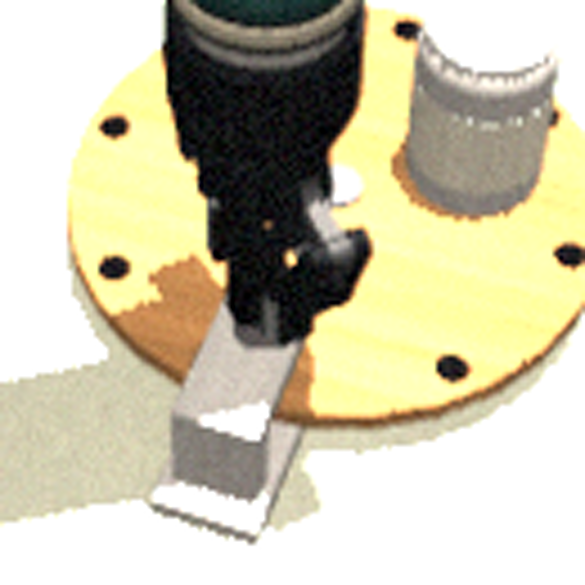

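Fingers straddle the knob. I'm closing firmly, then pulling up.

Call:
{"api": "drive_tool", "payload": {"increments": [[0.8, 0, 0, 0, 0, 0, 0], [1, 0, 0, 0, 0, 0, 0], [1, 0, 0, 0, 0, 0, 0], [1, 0, 0, 0, 0, 0, 0], [1, 0, 0, 0, 0, 0, 0]], "force": 70}}

```text
clock: 14.65
ee_pos: [0.4647, -0.1489, 0.0998]
tcp_rot: [0.13, 0.991, -0.002, 0.002]
wrist_force: [-0.1, -0.3, 0.2]
grip_width: 0.0241
```

```bash
python3 - <<'E'
from h import *
step((.465,-.145,.118));turn()
E
```

```text
pos [ 0.4647 -0.1489  0.0998] yaxis [ 0.258   0.9662 -0.0028] zaxis [ 0.0032 -0.0038 -1.    ] F [-0.078  -0.2685  0.2001] w 0.024094710909111475 t 14.65
tool shift to target [ 0.0007  0.0038 -0.0182] rows>= 0.3646498414041344
turn deg to vertical [-0.1614  0.2306  0.    ]
```

Call:
{"api": "drive_tool", "payload": {"increments": [[1, 0, 0, -0.004, 0, 0, 0], [1, 0, 0, -0.004, 0, 0, 0], [1, 0, 0, 0, 0, 0, 0]]}}

```text
clock: 14.95
ee_pos: [0.4647, -0.1489, 0.1073]
tcp_rot: [0.13, 0.992, -0.002, 0.002]
wrist_force: [1.5, -1.4, -7.5]
grip_width: 0.0241
```

```bash
python3 - <<'E'
from h import *
step((.465,-.149,.118));turn()
E
```

```text
pos [ 0.4647 -0.1489  0.1073] yaxis [ 0.2576  0.9662 -0.0035] zaxis [ 0.0028 -0.0044 -1.    ] F [ 1.4739 -1.3711 -7.4546] w 0.024061607392596104 t 14.95
tool shift to target [-0.0003 -0.     -0.0107] rows>= 0.213149757701948
turn deg to vertical [-0.2019  0.2202 -0.    ]
```

Call:
{"api": "drive_tool", "payload": {"increments": [[1, 0, 0, -0.004, 0, 0, 0], [1, 0, 0, -0.004, 0, 0, 0], [1, 0, 0, -0.002, 0, 0, 0], [1, 0, 0, 0, 0, 0, 0]]}}

```text
clock: 15.35
ee_pos: [0.4647, -0.1489, 0.1173]
tcp_rot: [0.13, 0.992, -0.002, 0.002]
wrist_force: [0.9, -1.2, -10.7]
grip_width: 0.0241
```

```bash
python3 - <<'E'
from h import *
step((.465,-.149,.118));turn()
E
```

```text
pos [ 0.4647 -0.1489  0.1173] yaxis [ 0.2575  0.9663 -0.0042] zaxis [ 0.0028 -0.0051 -1.    ] F [  0.9049  -1.2158 -10.6686] w 0.02405989106643034 t 15.35
tool shift to target [-0.0003 -0.     -0.0007] rows>= 0.013730575307864768
turn deg to vertical [-0.2434  0.2297 -0.    ]
```

Call:
{"api": "drive_tool", "payload": {"increments": [[1, 0, 0, -0.001, 0, 0, 0], [1, 0, 0, -0.001, 0, 0, 0], [1, 0, 0, 0, 0, 0, 0]]}}

```text
clock: 15.65
ee_pos: [0.4647, -0.1488, 0.1177]
tcp_rot: [0.13, 0.992, -0.003, 0.002]
wrist_force: [2.4, -1.9, -10.8]
grip_width: 0.0237
```

```bash
python3 - <<'E'
from h import *
from cell import arm
for c in("side","top"):
    d=arm.capture(c);cv2.imwrite(f"pics/{c}10.png",cv2.convertScaleAbs(d["frame"][:,:,::-1],alpha=1.8))
step((.465,-.149,.118))
for l in ("can_tray","can_shelf","salt_shaker","pinch_bowl","stopper","clip"):
    print(l,[(round(b["p"],2),[round(x,1) for x in b["centre"]]) for b in arm.spot_point("side",l)[:1]])
step((.465,-.149,.118))
a=cv2.resize(cv2.imread("pics/side10.png")[200:350,260:410],None,fx=4,fy=4,interpolation=cv2.INTER_CUBIC);cv2.imwrite("pics/z15.png",a[:600])
E
```

```text
pos [ 0.4647 -0.1489  0.1179] yaxis [ 0.2572  0.9663 -0.0051] zaxis [ 0.0026 -0.006  -1.    ] F [  2.6835  -1.1121 -16.294 ] w 0.023898877165814486 t 15.75
tool shift to target [-0.0003 -0.0001 -0.0001] rows>= 0.006443455446607708
can_tray [(0.74, [366.7, 256.2])]
can_shelf [(0.58, [204.3, 187.6])]
salt_shaker [(0.93, [222.7, 236.6])]
pinch_bowl [(0.61, [249.9, 154.9])]
stopper [(0.68, [367.6, 254.4])]
clip [(0.56, [476.0, 346.2])]
pos [ 0.4647 -0.1489  0.1179] yaxis [ 0.2572  0.9664 -0.0052] zaxis [ 0.0029 -0.0062 -1.    ] F [  3.6645  -2.3348 -17.6504] w 0.02399268270767291 t 16.05
tool shift to target [-0.0003 -0.     -0.0001] rows>= 0.005938742620812465
```

View pics/z15.png

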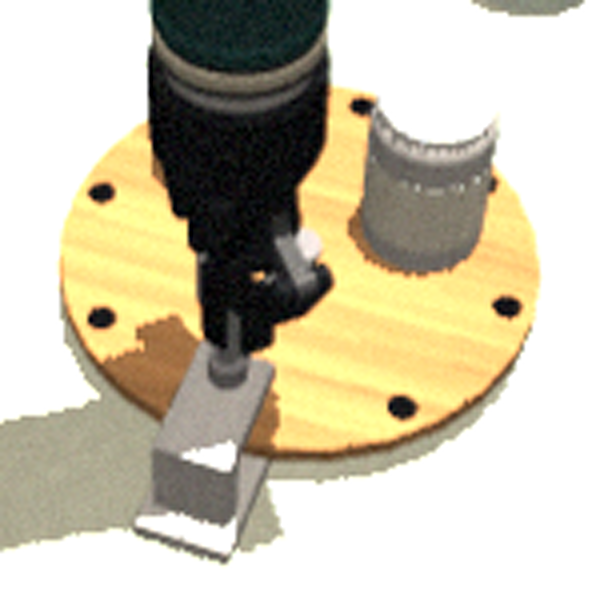

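View pics/top10.png

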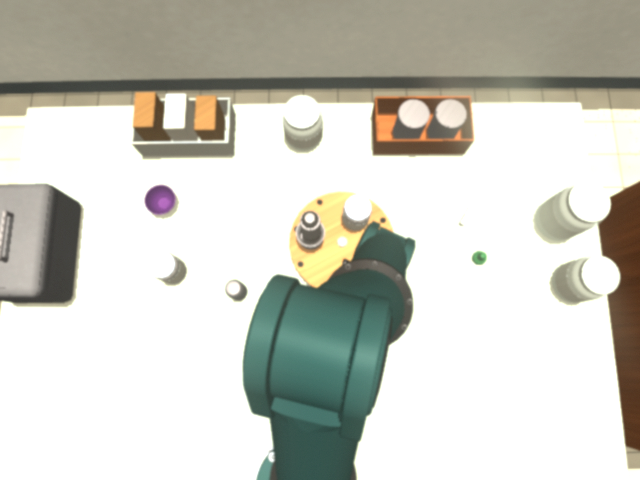

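Call:
{"api": "drive_tool", "payload": {"increments": [[1, 0, 0, 0, 0, 0, 0], [1, 0, 0, 0, 0, 0, 0], [1, 0, 0, 0, 0, 0, 0]]}}

```text
clock: 16.35
ee_pos: [0.4647, -0.1489, 0.1179]
tcp_rot: [0.13, 0.992, -0.003, 0.002]
wrist_force: [2.6, -2.2, -16.4]
grip_width: 0.0241
```

```bash
python3 - <<'E'
from h import *
from cell import arm
for i in range(6): arm.capture("side"); 
step((.465,-.149,.118))
for i in range(6): arm.capture("side"); 
step((.465,-.149,.118))
E
```

```text
pos [ 0.4647 -0.1489  0.1179] yaxis [ 0.2572  0.9663 -0.0052] zaxis [ 0.0029 -0.0061 -1.    ] F [  2.6964  -1.9093 -15.5963] w 0.023700825338900208 t 16.65
tool shift to target [-0.0003 -0.     -0.0001] rows>= 0.006772089599098829
pos [ 0.4647 -0.1489  0.1179] yaxis [ 0.2572  0.9663 -0.0052] zaxis [ 0.003  -0.0061 -1.    ] F [  2.2427  -2.1298 -15.6578] w 0.023328936804320383 t 16.95
tool shift to target [-0.0003 -0.     -0.0001] rows>= 0.005874129882748864
```

Stable at the stop, so I'm handing in.

```bash
python3 -c "
from cell import arm
print(arm.sign_off())
s=arm.observe();print(s['clock'],s['ee_pos'],s['wrist_force'],s['grip_width'])"
```

```text
the job is handed in; nothing more can be done
None
the job is handed in; nothing more can be done
```

The grinder is standing upright on the bottom of the holder cup, released. The gripper is holding the plunger knob up at its stop. I handed the job in at about 17 s of the 45 s allowed.

- **Grinder:** I gripped the body with the TCP about 155 mm above the underside. I lowered it until it met the cup floor at TCP z 0.191 (0.190 expected), then opened the gripper. Later pictures from both cameras show it upright and centred in the cup.
- **Plunger:** It rose 18.1 mm by TCP height. The downward pull was about 7.5 N at 7.5 mm, which matches the spring. At the top it rose to a steady 15.6 N, more than the spring alone gives, so the plunger is against its stop. The opening stayed at 23–24 mm, so the knob did not slip. The fingers are gripping at 70 N.
- **Bystanders:** In the last pictures the soup cans, salt shaker, bowl, stopper and clip look unmoved.

**Checks that disagreed:**
- For the stopper, the network's last report in the side view was a false hit on the tray can. The top picture shows the stopper at its original spot.
- The salt shaker's and shelf can's reported points shifted by about 4 pixels between views. That is within the scatter I saw from the networks.
- My first height for the cup rim was 6 mm low (84 mm against the stated 90 mm). I corrected the placing sideways from a close-up before lowering the grinder.
- The arm gave about 3.5 mm sideways as the jaws closed on the knob, with no noticeable force left on the wrist.

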